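# Seat the notched sample platen on its locating pin and latch it

## Task

The round sample platen has only been set loosely on its turntable and stands high, with the notch in its rim away from the locating pin. With a fingertip against one of its studs, turn it until the notch stands over the pin, press it down at its middle until it is fully home, then push the latch round by its peg until its arm lies over the platen's rim against its stop. It is all touching and pushing: do not lift the platen, and leave the things lying round it where they are.

Things in the scene. Friction and masses are not known exactly. Their poses are not given: they have to be found in the camera images.
- turntable_base: grey slab 150 x 186 x 12 mm bolted to the bench, with a dark round bearing housing (radius 64 mm, graduated rim at 26 mm height, inner seat radius 44 mm at 32 mm) and, at its +y side, the latch post. Origin on the bench on the platen's axis; x towards the side away from the pin, y towards the latch post, z up. It does not move during the work.
- platen (a joint): turning angle of the platen about its vertical axis (rad, counter-clockwise seen from above is positive); the notch stands over the pin at 0 and likewise at 2 pi. Turns without end either way; stays where it is left (friction 0.06 N m, about 1.6 N at a stud).
- platen_drop (a joint): how far the platen has been pressed down (m): 0 as it stands at the start, 0.012 fully home on its seat, negative if lifted. Its sleeve grips the spindle, so it stays at whatever height it is left and takes about 7 to 10 N at its middle to press down when the notch is over the pin; away from the pin it stops after 1 to 2 mm, on the pin's top.
- platen_centre (a point): middle of the platen's top face. The platen is a plain aluminium disc, radius 55 mm, 10 mm thick, with one notch in its rim and two upright studs; its top face stands 54 mm above the bench at the start and 42 mm when home.
- notch (a point): point in the middle of the notch at the height of the platen's top face, 50.5 mm from the platen's axis. The notch is open at the rim, 15 mm wide with parallel walls, 9 mm deep (its floor 46 mm from the axis), cut through the full thickness.
- pin_top (a point): point that the notch point must come over: in the pin's top, 50.5 mm from the platen's axis, 43 mm above the bench. The pin is round steel, 12 mm in diameter, with a domed top and its own axis 55 mm from the platen's axis, so half of it shows outside the rim; the dome leads the notch in when it is pressed within about 3 mm of centre.
- stud_near_notch (a point): top of the knurled stud that stands on the platen between its middle and the notch, 37 mm from the axis. Both studs are 13 mm in diameter and 22 mm tall above the platen's top face.
- stud_opposite (a point): top of the same stud on the far side, 37 mm from the axis, 180 degrees from the notch.
- latch (a joint): swing of the latch about its post (rad): starts between 0 and 0.35 (open), 1.45 is its stop, closed, with its arm pointing at the platen's axis and 11 mm over the rim. It grows counter-clockwise seen from above, stays where it is left (friction 0.05 N m, about 1.7 N at the peg). The arm is 6 mm thick, 14 mm wide, reaches 48 mm from the pivot, its underside 43.5 mm above the bench: it passes over the platen only when that is home, and strikes its rim otherwise.
- latch_peg (a point): top of the upright black peg on the latch arm, 10 mm in diameter, 26 mm tall above the arm (its top 75.5 mm above the bench), 30 mm from the pivot axis.
- latch_pivot (a point): top of the pivot screw of the latch, on its axis, 53 mm above the bench, 92 mm from the platen's axis.
- coupon_steel: pale sample coupon, 56 x 28 x 12 mm, loose on the bench; leave alone. Origin at the centre of its underside.
- coupon_black: dark sample coupon, 50 x 25 x 9 mm, loose on the bench; leave alone. Origin at the centre of its underside.
- petri_dish: shallow round dish, 60 mm across, 14 mm high, loose on the bench; leave alone. Origin at the centre of its underside.
- vial_1: sample vial, 22 mm across, 50 mm high, standing on the bench; leave alone. Origin at the centre of its underside.

How it is judged:
On the way:
1. the platen is pressed home over the pin while the latch is still open (value of joint platen_drop above 0.0105 m and horizontal distance between notch and pin_top below 0.003 m and value of joint latch below 1 rad), for 0.1 s.
At the end, for the whole second after the job is handed in: the platen is home (pressed down at least 10.5 of its 12 mm), its notch within 3 mm of the pin's position, and the latch is swung to at least 1.3 of its 1.45 rad, over the rim, at rest (value of joint platen_drop above 0.0105 m and horizontal distance between notch and pin_top below 0.003 m and value of joint latch above 1.3 rad and velocity of joint latch between -0.05 and 0.05 rad/s); the robot touches nothing.
It fails at once if the platen is lifted (more than 3 mm above where it stood) (value of joint platen_drop below -0.003 m).
It fails at once if a coupon, the dish or the vial is moved more than 15 mm (distance of any of coupon_steel, coupon_black, petri_dish, vial_1 from where it was at the start of the episode above 0.015 m).
It also fails if it takes over 72 s, if anything falls off the work surface, if the arm or the gripper's body presses on something with over 40 N, if the wrist force passes 120 N, or if a joint passes its speed limit or range.

## Robot

A 6-joint arm with a two-finger parallel gripper is mounted at the origin on a cart in front of the work surface, level with it; the furniture and walls round the work are solid. World frame = base frame: x ahead of the robot, y to its left, z up, the work surface at z = 0. Lengths are in m, angles in rad, forces in N, time in s.
With the tool pointing down it reaches from about 0.35 to 0.875 m from the base axis. Payload 15.5 kg.
Tool frame: the origin (TCP) lies midway between the tips of the shut fingers; the grasp point (between the pads) lies ctrl.hold_point_z behind it (ctrl.hold_point_z is the distance from the TCP to the grasp point, in m); z points along the fingers, y is the line along which they close (so a half turn about z gives the same grasp; the last joint's range is limited). The gripper opens to 85 mm and grips with 20 to 120 N. Pads are 22 mm wide; open, the fingers measure 114 mm over their backs; the gripper's body (76 mm by 85 mm) begins 54 mm behind the grasp point. The pads swing forward as they close: fully open they stand 13 mm farther back than shut.
Start: joints at [-1.371, 0.494, 1.345, -0, 1.302, -0.096], TCP at [0.182, -0.598, 0.231] pointing down, gripper open.
Joint ranges: [-2.91, 2.91], [-0.82, 2.16], [0.22, 2.67], [-1.22, 4.37], [0.12, 2.79], [-3.08, 3.08]. Speed limits (rad/s): [1.89, 1.89, 2.57, 3.01, 3.01, 3.01].

## Interface

Orientations are given as a unit quaternion [x, y, z, w].
In Python, from rig import ctrl gives the robot as it stands.
- The arm moves only by the tool send_rows, never from a script. Its argument "plan" is a list of rows, each a list of 7 numbers: the closure, from 0 (fully open) to 1 (shut), then the shift along the tool's x, y, z in mm, then the turn, a rotation vector about the tool's x, y, z in degrees. A call has 1 to 12 rows; each row is the pose to reach, as a shift and turn from the pose commanded when the call began, along the tool's axes at that moment; what a row does not reach only later rows make up. A row lasts 1/8 s, in which the tool goes at most 62.5 mm and 10.7 degrees, less where a joint would pass 70% of its speed; a pose out of reach is approached as far as the arm can. A call with a gripper value outside its range is refused whole. The fingers move at their own pace and stop on an object; the grip force is fixed at half the most. Time passes only in rows, so rows that repeat a pose let the fingers close. It gives the time, the measured TCP pose, the force, the opening and the grip force at its end, in the units of the state.
- ctrl.get_obs(): the state, without advancing time (a new reading comes with each control period).
- ctrl.capture(name): name is "scene" or "side" or "wrist"; returns a dict with "image" (420x560x3 uint8, red, green, blue), "fx", "fy", "cx", "cy" (pixels), "k1" (the pictures are not rectified: a ray, as slopes to the right and down, at radius r is drawn at 1 + k1 r^2 times it, then the intrinsics apply), "R" (3x3) and "t" (3): a world point X has camera coordinates R X + t; the wrist camera has in their place "hand_eye" (4x4, takes a point from camera to tool coordinates, whose origin is the TCP and whose axes are the flange's). Camera axes: x right, y down, z forward; pixel columns grow to the right and rows downward; lengths in m; the calibration is good to about 2 mm. A picture is of the moment at which its call begins: read the wrist's pose just before it. There is no depth.
- ctrl.job_done(): hands the job in; it is judged then, once.
The state is a dict: "t": time; "joint_pos": joint angles; "qvel": joint speeds; "tau": joint torques, N m; "position": TCP position; "orientation": TCP orientation; "wrist_force": force on the tool from outside, world axes, zero at the start; "torque": the same for the moment, N m; "opening": opening from 0.0 (shut) to 1.0 (fully open); "gripper_force": force on a finger pad.
Only numpy, scipy, OpenCV 4.12 (cv2) and the standard library are available. Lean on these libraries where they do the work, as an engineer would, in place of code of your own. Each camera call takes 0.05 s, during which the arm holds its last target. There are 200 camera calls.

## Working session

There is one attempt and no reset: what is moved stays moved. The work goes in short steps, Python scripts to look and compute and a tool call to move; the robot and the scene stay as the last step left them, time stands still between calls to the robot, and variables do not carry over. Pictures are saved under pics/ and viewed, at most 10 in all, crops included, and the job is handed in when it is done.

Besides the shell and the picture viewer there is one more tool, called after "Call:" by a JSON object that holds its "name" and its "arguments". send_rows: Moves the arm, as the interface text tells. Its arguments: {"type":"object","properties":{"plan":{"type":"array","items":{"type":"array","items":{"type":"number"}}}},"required":["plan"]}

```bash
mkdir -p pics; ls; cat > h.py <<'E'
import numpy as np, cv2
from rig import ctrl
from scipy.spatial.transform import Rotation as Ro
def cam(n):
    o=ctrl.get_obs(); c=ctrl.capture(n)
    if n=="wrist":
        H=np.eye(4);H[:3,:3]=Ro.from_quat(o["orientation"]).as_matrix();H[:3,3]=o["position"]
        M=np.linalg.inv(H@np.array(c["hand_eye"])); c["R"]=M[:3,:3]; c["t"]=M[:3,3]
    c["R"]=np.array(c["R"]);c["t"]=np.array(c["t"]);return c
def K(c): return np.array([[c["fx"],0,c["cx"]],[0,c["fy"],c["cy"]],[0,0,1.]]),np.array([c["k1"],0,0,0,0.])
def onplane(c,px,z):
    k,d=K(c);p=cv2.undistortPointsIter(np.array(px,float).reshape(-1,1,2),k,d,None,None,(3,50,1e-10)).reshape(-1,2)
    r=np.c_[p,np.ones(len(p))]@c["R"]; o=-c["R"].T@c["t"]
    return o+r*((z-o[2])/r[:,2])[:,None]
def proj(c,X):
    k,d=K(c);return cv2.projectPoints(np.array(X,float).reshape(-1,1,3),cv2.Rodrigues(c["R"])[0],c["t"],k,d)[0].reshape(-1,2)
def save(c,f,s=1): cv2.imwrite(f,cv2.resize(c["image"][:,:,::-1],None,fx=s,fy=s))
E
python3 - <<'E'
from h import *
o=ctrl.get_obs();print(o["position"],o["orientation"],ctrl.hold_point_z,o["t"])
for n in("scene","side"):
    c=cam(n);save(c,f"pics/{n}0.png",1.4);print(n,-c["R"].T@c["t"],c["fx"])
E
```

```text
pics
[ 0.18153901 -0.59766704  0.23069029] [ 9.89150705e-01  1.46903012e-01 -3.68097428e-05 -6.20984229e-04] 0.0187 0.0
scene [ 0.05284086 -1.0798572   0.76179622] 526.434650842101
side [0.45941763 0.58171521 0.65741115] 484.77295683946335
```

View pics/scene0.png

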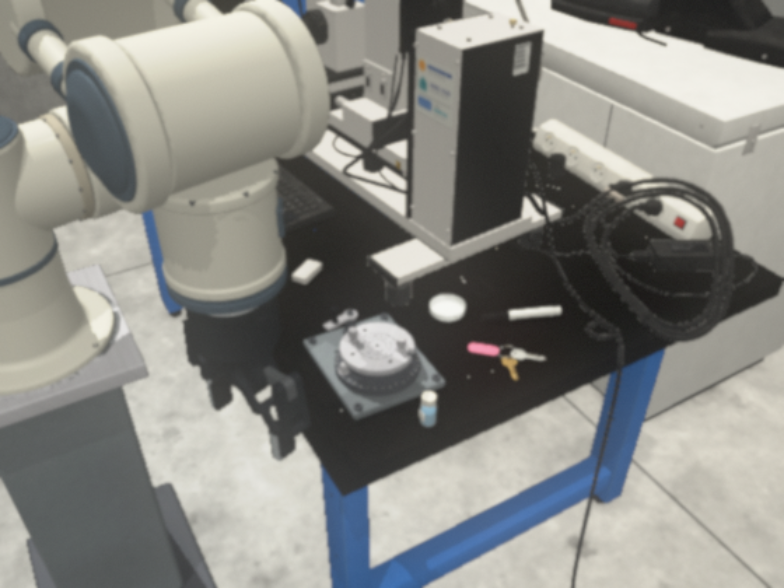

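View pics/side0.png

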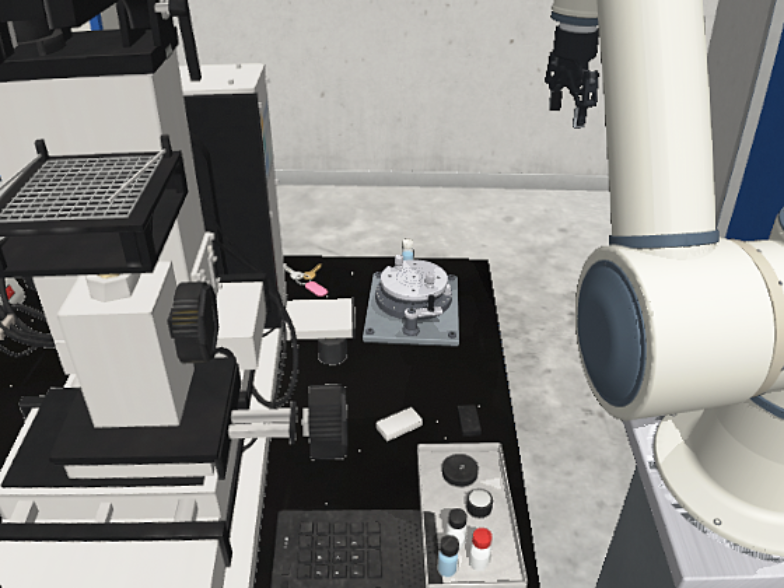

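The side view shows the platen at about (413,280)/1.4, the latch post at (410,318)/1.4 with its black peg at (432,300)/1.4. An instrument arm sits close by at about (320,318)/1.4.

```bash
python3 - <<'E'
from h import *
c=cam("side")
f=lambda n,p,z:print(n,onplane(c,np.array(p)/1.4,z).round(3).tolist())
f("platen",[(413,280)],.054);f("pivot",[(410,312)],.053);f("peg top",[(432,296)],.0755)
f("slab corners",[(368,340),(459,343),(458,277)],.012);f("vial",[(407,241)],.05)
f("instr",[(353,300),(353,337),(290,335)],.08)
c2=cam("scene");print((onplane(c2,np.array([(377,342)])/1.4,.054)).round(3))
f("coupons",[(400,425),(470,420)],.01)
E
```

```text
platen [[0.452, -0.344, 0.054]]
pivot [[0.456, -0.256, 0.053]]
peg top [[0.423, -0.268, 0.076]]
slab corners [[0.519, -0.237, 0.012], [0.38, -0.235, 0.012], [0.372, -0.421, 0.012]]
vial [[0.463, -0.478, 0.05]]
instr [[0.541, -0.246, 0.08], [0.534, -0.157, 0.08], [0.622, -0.158, 0.08]]
[[ 0.453 -0.352  0.054]]
coupons [[0.466, -0.06, 0.01], [0.373, -0.072, 0.01]]
```

```bash
cat >> h.py <<'E'
def rel(P,yaw=None):
    "shift mm (tool axes) and turn deg to reach world P with tool x at world yaw (deg), tool down"
    o=ctrl.get_obs();A=Ro.from_quat(o["orientation"])
    s=A.inv().apply(np.array(P)-o["position"])*1e3
    B=A if yaw is None else Ro.from_euler("z",yaw,degrees=True)*Ro.from_quat([1,0,0,0])
    return s.round(1).tolist(),(A.inv()*B).as_rotvec(degrees=True).round(2).tolist()
E
python3 - <<'E'
from h import *
c=cam("wrist");print(np.array(c["hand_eye"]).round(3),c["fx"])
print(rel([.452,-.40,.26],0))
E
```

```text
[[-0.001 -0.962 -0.274  0.068]
 [ 1.    -0.001 -0.001  0.001]
 [ 0.    -0.274  0.962 -0.143]
 [ 0.     0.     0.     1.   ]] 317.35719252241165
([316.3, -110.8, -28.9], [-0.03, 0.0, 16.89])
```

```bash
python3 - <<'E'
from h import *
print(rel([.39,-.33,.25],0))
E
```

```text
([277.3, -195.8, -18.9], [-0.03, 0.0, 16.89])
```

Call:
{"name": "send_rows", "arguments": {"plan": [[1, 50, -35, -19, 0, 0, 4], [1, 100, -70, -19, 0, 0, 8], [1, 150, -105, -19, 0, 0, 12], [1, 200, -140, -19, 0, 0, 16], [1, 240, -170, -19, 0, 0, 16.9], [1, 277, -196, -19, 0, 0, 16.9], [1, 277, -196, -19, 0, 0, 16.9], [1, 277, -196, -19, 0, 0, 16.9]]}}

```text
t: 1.25
position: [0.3896, -0.3302, 0.2503]
orientation: [1.0, 0.0, -0.0, 0.0]
wrist_force: [-1.2, 0.1, 1.0]
opening: -0.002
gripper_force: 0.0
```

```bash
python3 - <<'E'
from h import *
c=cam("wrist");save(c,"pics/w1.png",1.4);print(proj(c,[[.452,-.345,.054]])*1.4, ctrl.get_obs()["position"])
E
```

```text
[[412.62587969 179.76262238]] [ 0.38936055 -0.33057844  0.25027263]
```

View pics/w1.png

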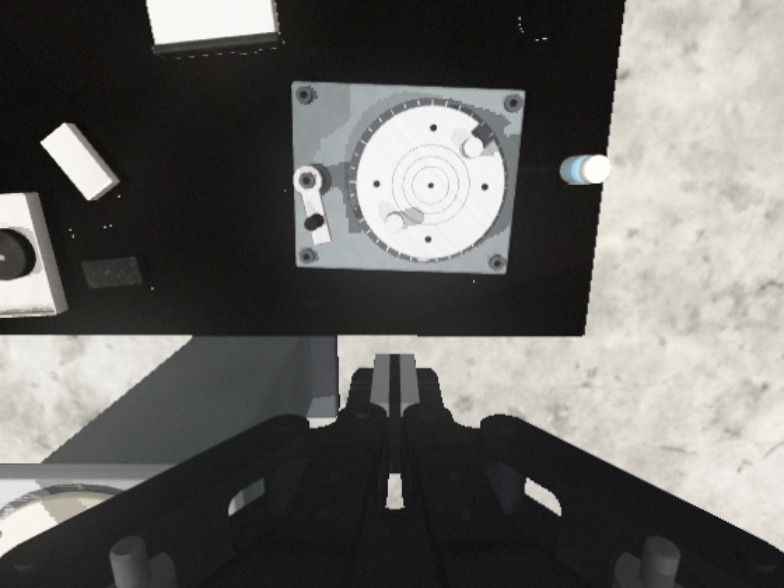

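The wrist view shows the platen centred at (431,185). The notch is at (484,132), with studs at (472,147) and (394,222). The latch pivot is at (309,180) and the black peg at (314,222); the pin should be at the bottom, near (428,260).

```bash
python3 - <<'E'
from h import *
c=cam("wrist")
f=lambda n,p,z:print(n,onplane(c,np.array(p)/1.4,z).round(4).tolist())
g=cv2.cvtColor(c["image"],cv2.COLOR_RGB2GRAY)
m=(g>150).astype(np.uint8);n,l,st,ce=cv2.connectedComponentsWithStats(m)
i=l[140,300] or l[int(165/1.4),int(400/1.4)]
cn=max(cv2.findContours((l==i).astype(np.uint8),0,1)[0],key=len).reshape(-1,2)
W=onplane(c,cn,.054)[:,:2]
h=cv2.convexHull(cn).reshape(-1,2);H=onplane(c,h,.054)[:,:2]
from scipy.optimize import least_squares
r=least_squares(lambda q:np.hypot(*(H-q[:2]).T)-q[2],[.452,-.345,.055],loss="soft_l1",f_scale=.001).x;print("circle",r)
f("ctr dot",[(431,185)],.054)
f("dots",[(433,127),(485,187),(428,239),(377,184)],.054)
f("studs",[(472,147),(394,222)],.076);f("notch",[(484,132)],.054)
f("pivot",[(309,180)],.053);f("peg",[(314,222)],.0755);f("screws",[(305,94),(514,102),(497,263),(306,257)],.014)
f("finger",[(372,380),(418,380)],.25)
k=g[60:200,200:390];cv2.imwrite("pics/w1c.png",cv2.resize(c["image"][60:200,200:390,::-1],None,fx=4,fy=4,interpolation=2))
E
```

```text
circle [ 0.44388968 -0.34855568  0.09143524]
ctr dot [[0.4479, -0.359, 0.054]]
dots [[0.4883, -0.3596, 0.054], [0.4465, -0.3992, 0.054], [0.4078, -0.3576, 0.054], [0.4487, -0.319, 0.054]]
studs [[0.4735, -0.3846, 0.076], [0.4232, -0.3316, 0.076]]
notch [[0.4849, -0.3964, 0.054]]
pivot [[0.4517, -0.2686, 0.053]]
peg [[0.4232, -0.2748, 0.0755]]
screws [[0.5164, -0.2617, 0.014], [0.5104, -0.4265, 0.014], [0.381, -0.421, 0.014], [0.3865, -0.2553, 0.014]]
finger [[0.3864, -0.3238, 0.25], [0.3863, -0.3401, 0.25]]
```

View pics/w1c.png

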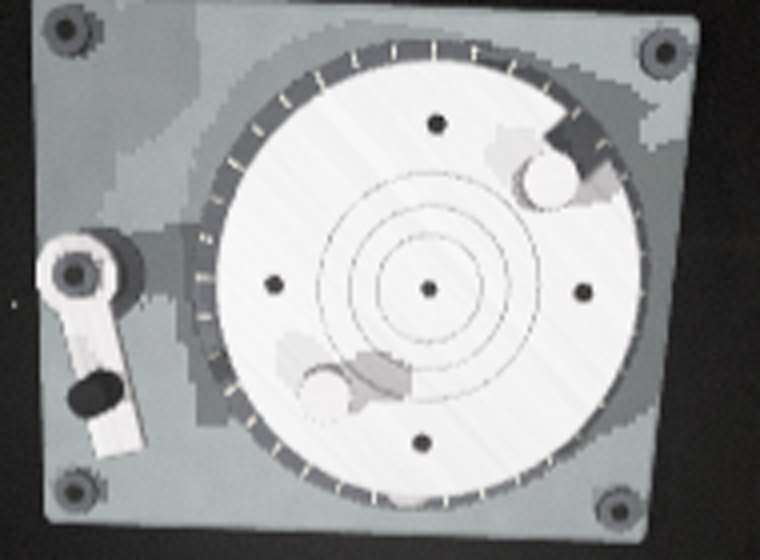

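```bash
python3 - <<'E'
from h import *
o=ctrl.get_obs()["position"];ims=[]
for n in("scene","side"):
    c=cam(n);im=c["image"][:,:,::-1].copy()
    for X,col in((o,(0,0,255)),([.448,-.359,.054],(0,255,0)),([.452,-.269,.053],(255,0,255))):
        p=proj(c,[X])[0];print(n,p);cv2.circle(im,tuple(np.round(p*16).astype(int)),24,col,1,cv2.LINE_AA,4)
    p=proj(c,[[.42,-.34,.12]])[0].astype(int);x0,y0=np.clip(p-[65,95],0,None);ims.append(cv2.resize(im[y0:y0+190,x0:x0+130],None,fx=3,fy=3,interpolation=2)); print(x0,y0)
cv2.imwrite("pics/c2.png",np.hstack(ims))
E
```

```text
scene [232.09927476 167.14476616]
scene [268.95059784 247.03069989]
scene [250.35979775 223.41604758]
186 125
side [327.76514987 123.52771329]
side [296.75390892 196.53630596]
side [294.7655623  219.48379265]
245 81
```

View pics/c2.png

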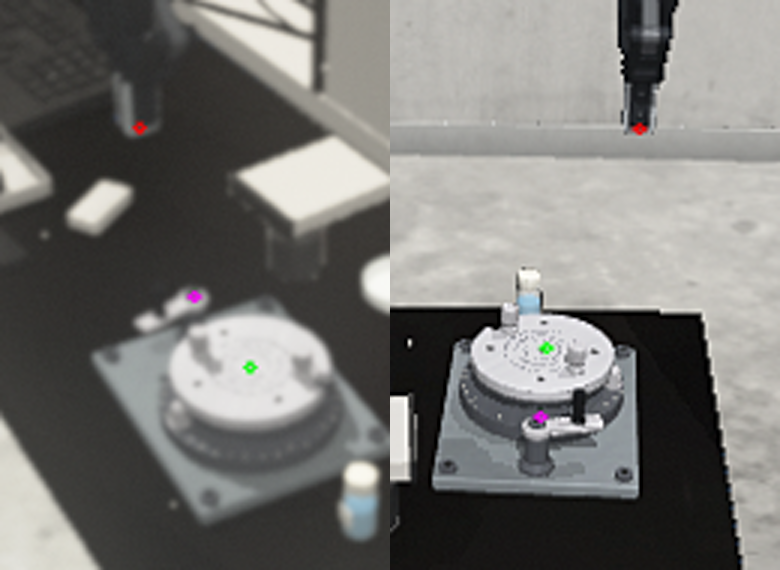

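The red TCP marks land on the fingertip in both fixed views, so those cameras are good. In the side view the centre dot is at (296,198) and the pivot at (294,222). Next is a closer wrist look.

Call:
{"name": "send_rows", "arguments": {"plan": [[1, 5, 15, 50, 0, 0, 0], [1, 10, 30, 100, 0, 0, 0], [1, 10, 30, 130, 0, 0, 0], [1, 10, 30, 130, 0, 0, 0], [1, 10, 30, 130, 0, 0, 0]]}}

```text
t: 2.08
position: [0.3999, -0.3607, 0.1214]
orientation: [1.0, -0.0, 0.0, 0.0]
wrist_force: [0.0, -0.1, 0.3]
opening: 0.0
gripper_force: 0.0
```

```bash
python3 - <<'E'
from h import *
o=ctrl.get_obs();print(o["position"],o["joint_pos"],o["wrist_force"])
c=cam("wrist");save(c,"pics/w3.png",1.4)
c=cam("side");print("side",onplane(c,[(296,197.7)],.054),onplane(c,[(294,222.3)],.053))
E
```

```text
[ 0.39988081 -0.36067785  0.12142297] [-8.44798161e-01  5.11072330e-01  1.68428967e+00 -6.99478716e-06
  9.45010634e-01  7.26617880e-01] [ 0.01625822 -0.06410692  0.34949755]
side [[ 0.4497168  -0.35398861  0.054     ]] [[ 0.45356738 -0.25856836  0.053     ]]
```

View pics/w3.png

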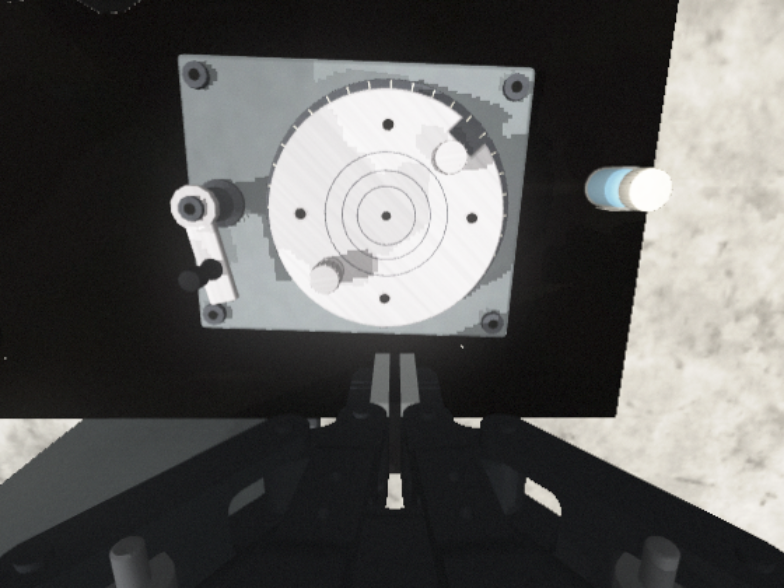

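The close view shows the centre dot at (386,216), and rim dots at (388,124), (472,218), (384,298) and (300,213). The stud tops are at (450,157) and (325,277), the pivot screw at (189,208), and the peg top at about (189,281).

```bash
cat > m.py <<'E'
from h import *
import sys
c=cam("wrist")
f=lambda n,p,z:print(n,onplane(c,np.array(p)/1.4,z)[:,:2].round(4).tolist())
f("ctr",[(386,216)],.054);f("dots",[(388,124),(472,218),(384,298),(300,213)],.054)
f("studs",[(450,157),(325,277)],.076);f("notch",[(468,138)],.054)
f("pivot",[(189,208)],.053);f("peg",[(189,281)],.0755)
f("screws",[(196,75),(516,87),(492,322),(214,314)],.014)
f("finger",[(371,370),(417,370)],.1214)
E
python3 m.py
```

```text
ctr [[0.4484, -0.3581]]
dots [[0.4889, -0.3593], [0.4474, -0.3986], [0.4084, -0.3569], [0.4499, -0.3178]]
studs [[0.4741, -0.3847], [0.4242, -0.3317]]
notch [[0.4829, -0.3951]]
pivot [[0.4522, -0.2655]]
peg [[0.4223, -0.2717]]
screws [[0.5167, -0.2599], [0.5108, -0.4253], [0.382, -0.4204], [0.3874, -0.2549]]
finger [[0.401, -0.3536], [0.401, -0.3698]]
```

```bash
cat > orb.py <<'E'
from h import *
C=np.array([.449,-.3575]);d2=np.deg2rad
def P(th,d=14.5,r=37): 
    a=d2(th);return (C+1e-3*(r*np.array([np.cos(a),np.sin(a)])+d*np.array([-np.sin(a),np.cos(a)]))).tolist()
def plan(ths,z,d=14.5):
    for th in ths: s,t=rel(P(th,d)+[z],th+180);print(th,s,t)
E
python3 - <<'E'
from orb import *
plan([-46.6],.121,19)
E
```

```text
-46.6 [88.1, 10.7, 0.9] [0.16, 0.07, -133.41]
```

Call:
{"name": "send_rows", "arguments": {"plan": [[1, 8, 1, 0, 0, 0, -10.5], [1, 16, 2, 0, 0, 0, -21], [1, 24, 3, 0, 0, 0, -31.5], [1, 32, 4, 0, 0, 0, -42], [1, 40, 5, 0, 0, 0, -52.5], [1, 48, 6, 0, 0, 0, -63], [1, 56, 7, 0, 0, 0, -73.5], [1, 64, 8, 0, 0, 0, -84], [1, 72, 9, 0, 0, 0, -94.5], [1, 80, 10, 0, 0, 0, -105], [1, 88, 11, 0, 0, 0, -115.5], [1, 88, 11, 0, 0, 0, -126]]}}

```text
t: 3.72
position: [0.4885, -0.3713, 0.1214]
orientation: [0.451, 0.892, -0.0, 0.001]
wrist_force: [0.5, 0.1, -0.7]
opening: -0.002
gripper_force: 0.0
```

```bash
python3 - <<'E'
from orb import *
plan([-46.6],.060,19)
E
```

```text
-46.6 [0.3, -0.3, 61.4] [0.01, 0.11, -7.04]
```

Call:
{"name": "send_rows", "arguments": {"plan": [[1, 0, 0, 20, 0, 0, -7], [1, 0, 0, 40, 0, 0, -7], [1, 0, 0, 52, 0, 0, -7], [1, 0, 0, 61, 0, 0, -7], [1, 0, 0, 61, 0, 0, -7]]}}

```text
t: 4.35
position: [0.4877, -0.3709, 0.0591]
orientation: [0.399, 0.917, 0.0, -0.0]
wrist_force: [0.9, 1.2, 0.3]
opening: 0.003
gripper_force: 0.8
```

```bash
python3 - <<'E'
from orb import *
plan([-46.6],.060,14.5)
plan(range(-53,-130,-7),.060)
E
```

```text
-46.6 [-0.7, -4.4, -0.9] [0.01, -0.02, -0.41]
-53 [-2.1, -8.6, -0.9] [0.0, -0.02, 5.99]
-60 [-3.1, -13.4, -0.9] [0.0, -0.02, 12.99]
-67 [-3.5, -18.2, -0.9] [0.0, -0.02, 19.99]
-74 [-3.3, -23.0, -0.9] [0.0, -0.02, 26.99]
-81 [-2.6, -27.8, -0.9] [-0.0, -0.02, 33.99]
-88 [-1.2, -32.5, -0.9] [-0.0, -0.02, 40.99]
-95 [0.7, -37.0, -0.9] [-0.0, -0.02, 47.99]
-102 [3.1, -41.2, -0.9] [-0.0, -0.02, 54.99]
-109 [6.0, -45.0, -0.9] [-0.01, -0.02, 61.99]
-116 [9.4, -48.5, -0.9] [-0.01, -0.02, 68.99]
-123 [13.2, -51.6, -0.9] [-0.01, -0.02, 75.99]
```

Call:
{"name": "send_rows", "arguments": {"plan": [[1, -0.7, -4.4, -0.9, 0, 0, 0], [1, -2.1, -8.6, -0.9, 0, 0, 6], [1, -3.1, -13.4, -0.9, 0, 0, 13], [1, -3.5, -18.2, -0.9, 0, 0, 20], [1, -3.3, -23, -0.9, 0, 0, 27], [1, -2.6, -27.8, -0.9, 0, 0, 34], [1, -1.2, -32.5, -0.9, 0, 0, 41], [1, 0.7, -37, -0.9, 0, 0, 48], [1, 3.1, -41.2, -0.9, 0, 0, 55], [1, 6, -45, -0.9, 0, 0, 62], [1, 9.4, -48.5, -0.9, 0, 0, 69], [1, 13.2, -51.6, -0.9, 0, 0, 76]]}}

```text
t: 5.85
position: [0.4411, -0.3973, 0.0609]
orientation: [0.88, 0.475, 0.0, 0.001]
wrist_force: [1.9, 1.2, -0.1]
opening: -0.0
gripper_force: 1.0
```

```bash
python3 - <<'E'
from orb import *
print(ctrl.get_obs()["joint_pos"])
plan([-130,-137,-144,-151,-158,-165,-170,-175],.060)
E
```

```text
[-8.33790780e-01  6.57186495e-01  1.59142300e+00  3.74540132e-05
  8.91401424e-01 -2.53431704e-01]
-130 [-0.8, -5.1, 0.9] [0.09, 0.02, 6.75]
-137 [-1.8, -9.9, 0.9] [0.09, 0.01, 13.75]
-144 [-2.1, -14.7, 0.9] [0.09, 0.0, 20.75]
-151 [-1.9, -19.6, 0.9] [0.09, -0.0, 27.75]
-158 [-1.1, -24.4, 0.9] [0.09, -0.01, 34.75]
-165 [0.3, -29.0, 0.9] [0.09, -0.01, 41.75]
-170 [1.7, -32.2, 0.9] [0.09, -0.02, 46.75]
-175 [3.3, -35.3, 0.8] [0.09, -0.02, 51.75]
```

Call:
{"name": "send_rows", "arguments": {"plan": [[1, -0.8, -5.1, 0.9, 0, 0, 7], [1, -1.8, -9.9, 0.9, 0, 0, 14], [1, -2.1, -14.7, 0.9, 0, 0, 21], [1, -1.9, -19.6, 0.9, 0, 0, 28], [1, -1.1, -24.4, 0.9, 0, 0, 35], [1, 0.3, -29, 0.9, 0, 0, 42], [1, 1.7, -32.2, 0.9, 0, 0, 47], [1, 3.3, -35.3, 0.9, 0, 0, 52], [1, 3.3, -35.3, 0.9, 0, 0, 52]]}}

```text
t: 6.98
position: [0.4132, -0.3751, 0.0599]
orientation: [0.999, 0.044, 0.0, 0.0]
wrist_force: [-0.3, -0.3, -0.2]
opening: 0.001
gripper_force: 0.3
```

```bash
python3 - <<'E'
from orb import *
c=cam("side");p=proj(c,[list(C)+[.054]])[0].astype(int);print(p)
x0,y0=p-[60,45];cv2.imwrite("pics/s4.png",cv2.resize(c["image"][y0:y0+90,x0:x0+120,::-1],None,fx=6,fy=6,interpolation=2))
E
```

```text
[296 196]
```

View pics/s4.png

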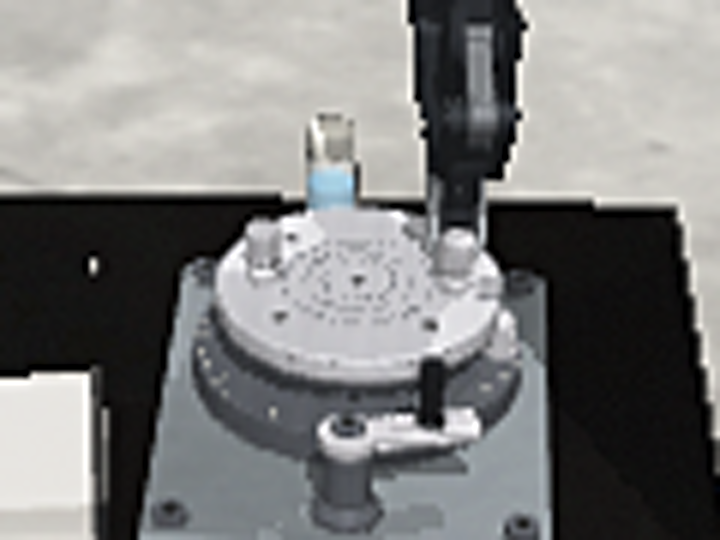

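The side crop shows the near-notch stud top at (460,232) and the opposite stud top at (263,226). The pin top is at about (505,317), so the notch is still short of the pin.

```bash
python3 - <<'E'
from orb import *
c=cam("side")
g=lambda p,z:onplane(c,[(236+p[0]/6,151+p[1]/6)],z)[0,:2]
a=g((460,234),.076);b=g((263,226),.076);p=g((505,317),.043)
an=lambda v:np.rad2deg(np.arctan2(v[1],v[0]))
print(a,b,p,an(a-b),an(p-C),(a+b)/2)
print(rel([.40,-.40,.06]))
E
```

```text
[ 0.412392  -0.3535349] [ 0.48700581 -0.35641073] [ 0.39396769 -0.34719714] 177.79274818210553 169.3961291554711 [ 0.44969891 -0.35497282]
([-15.4, 23.7, -0.3], [0.0, 0.0, 0.0])
```

Call:
{"name": "send_rows", "arguments": {"plan": [[1, 0, 8, 0, 0, 0, 0], [1, 0, 8, -40, 0, 0, 0], [1, -20, 0, -80, 0, 0, 5], [1, -48, -15, -90, 0, 0, 5], [1, -48, -15, -90, 0, 0, 5], [1, -48, -15, -90, 0, 0, 5]]}}

```text
t: 7.82
position: [0.3645, -0.3644, 0.1492]
orientation: [1.0, 0.0, 0.0, 0.0]
wrist_force: [0.4, 0.2, -0.1]
opening: -0.002
gripper_force: 0.0
```

```bash
python3 - <<'E'
from orb import *
print(ctrl.get_obs()["position"])
c=cam("wrist");p=proj(c,[list(C)+[.054]])[0].astype(int)
x0,y0=np.clip(p-[110,65],0,None);print(x0,y0);cv2.imwrite("pics/w5.png",cv2.resize(c["image"][y0:y0+145,x0:x0+195,::-1],None,fx=4,fy=4,interpolation=2))
E
```

```text
[ 0.36446684 -0.36442389  0.1491951 ]
160 33
```

View pics/w5.png

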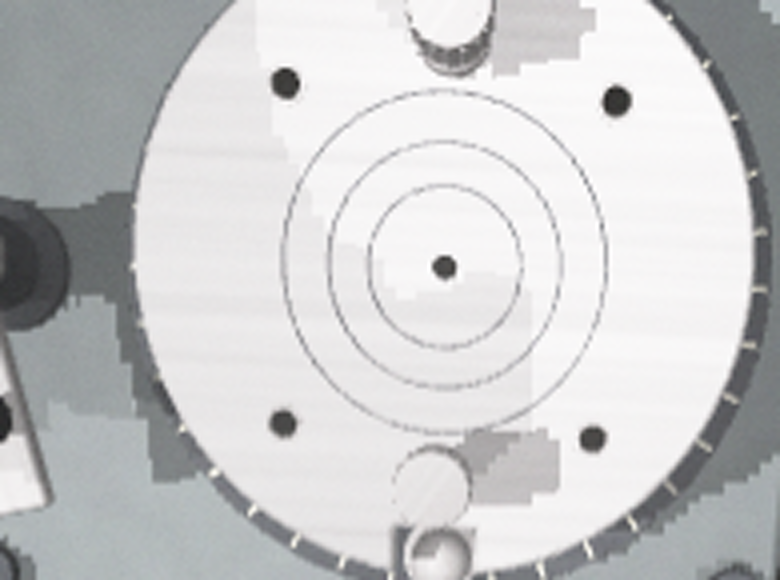

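The crop shows the pin in the notch at (440,553). The notch walls run from x≈393 to about 473, the near stud top is at (431,487), and the centre dot is at (444,267).

```bash
python3 - <<'E'
from orb import *
c=cam("wrist")
g=lambda p,z:onplane(c,[(160+p[0]/4,33+p[1]/4)],z)[0,:2]
an=lambda v:np.rad2deg(np.arctan2(v[1],v[0]))%360
ce=g((444,267),.054);D=[g(p,.054) for p in((286,83),(616,101),(592,438),(283,423))]
s=g((431,485),.076);o=g((449,5),.076);p=g((440,553),.043);w=g((393,545),.054);w2=g((473,545),.054)
print("c",ce,np.mean(D,0),"stud",s,o,an(s-o),an(s-ce),"pin",p,an(p-ce),an(p-o),np.hypot(*(p-ce)))
print("notch walls",w,w2,an((w+w2)/2-ce))
print("dots dir",[round(an(d-ce),1) for d in D])
print(rel(list(ce)+[.09],0))
E
```

```text
c [ 0.44836375 -0.35800397] [ 0.44837548 -0.35805073] stud [ 0.41223451 -0.35616853] [ 0.48481165 -0.35983583] 177.1073264388383 177.0917621258094 pin [ 0.39588348 -0.35634297] 178.18719734005327 177.7507341776731 0.05250654736381074
notch walls [ 0.39902162 -0.34793176] [ 0.39900845 -0.36296694] 177.03663577919494
dots dir [np.float64(41.9), np.float64(312.1), np.float64(222.2), np.float64(132.2)]
([83.8, -6.2, 58.8], [-0.01, 0.0, 0.02])
```

The notch is within about 1° of the pin (under 1 mm), so I can press.

Call:
{"name": "send_rows", "arguments": {"plan": [[1, 42, -3, 0, 0, 0, 0], [1, 84, -6, 0, 0, 0, 0], [1, 84, -6, 40, 0, 0, 0], [1, 84, -6, 75, 0, 0, 0], [1, 84, -6, 90, 0, 0, 0], [1, 84, -6, 95, 0, 0, 0], [1, 84, -6, 98, 0, 0, 0], [1, 84, -6, 98, 0, 0, 0]]}}

```text
t: 8.93
position: [0.4485, -0.3583, 0.0522]
orientation: [1.0, -0.0, 0.001, 0.0]
wrist_force: [0.4, 0.3, 0.3]
opening: -0.001
gripper_force: 0.0
```

Call:
{"name": "send_rows", "arguments": {"plan": [[1, 0, 0, 2, 0, 0, 0], [1, 0, 0, 4, 0, 0, 0], [1, 0, 0, 6, 0, 0, 0], [1, 0, 0, 7, 0, 0, 0]]}}

```text
t: 9.43
position: [0.4486, -0.3585, 0.0452]
orientation: [1.0, -0.0, 0.001, 0.001]
wrist_force: [-0.4, 0.7, 7.4]
opening: 0.0
gripper_force: 3.5
```

Call:
{"name": "send_rows", "arguments": {"plan": [[1, 0, 0, 1.5, 0, 0, 0], [1, 0, 0, 3, 0, 0, 0], [1, 0, 0, 4, 0, 0, 0], [1, 0, 0, 4, 0, 0, 0]]}}

```text
t: 9.93
position: [0.4486, -0.3585, 0.0419]
orientation: [1.0, -0.0, 0.001, 0.001]
wrist_force: [-2.6, 3.6, 19.8]
opening: -0.001
gripper_force: 9.9
```

Call:
{"name": "send_rows", "arguments": {"plan": [[1, 0, 0, 0.7, 0, 0, 0], [1, 0, 0, 0.7, 0, 0, 0]]}}

```text
t: 10.18
position: [0.4487, -0.3585, 0.0418]
orientation: [1.0, -0.0, 0.001, 0.001]
wrist_force: [-6.1, 4.9, 31.8]
opening: -0.002
gripper_force: 16.1
```

```bash
cat > lat.py <<'E'
from h import *
V=np.array([.452,-.2658])
def lp(phis,z=.060,d=13.):
    for f in phis:
        a=np.deg2rad(f);p=V+1e-3*(30*np.array([np.cos(a),np.sin(a)])-d*np.array([-np.sin(a),np.cos(a)]))
        print(f,*rel(p.tolist()+[z],f-180))
E
python3 - <<'E'
from lat import *
lp([191],.060,19);print(ctrl.get_obs()["position"])
E
```

```text
191 [-29.7, -105.6, -18.5] [0.13, -0.1, -11.01]
[ 0.44868307 -0.35853172  0.04181138]
```

Lift straight up, travel over at z≈0.11, then come down.

Call:
{"name": "send_rows", "arguments": {"plan": [[1, 0, 0, -30, 0, 0, 0], [1, 0, 0, -70, 0, 0, 0], [1, -15, -50, -70, 0, 0, -5], [1, -30, -106, -70, 0, 0, -11], [1, -30, -106, -70, 0, 0, -11], [1, -30, -106, -40, 0, 0, -11], [1, -30, -106, -25, 0, 0, -11], [1, -30, -106, -18.5, 0, 0, -11], [1, -30, -106, -18.5, 0, 0, -11]]}}

```text
t: 11.3
position: [0.4183, -0.2522, 0.0582]
orientation: [0.995, 0.096, 0.0, 0.0]
wrist_force: [0.2, 1.7, 0.1]
opening: 0.0
gripper_force: 0.0
```

```bash
python3 - <<'E'
from lat import *
lp([191,198,205,212,219,226,233,240,247,254,260,265,268])
c=cam("side");p=proj(c,[.45,-.32,.05])[0].astype(int);print(p)
x0,y0=p-[60,45];cv2.imwrite("pics/s6.png",cv2.resize(c["image"][y0:y0+90,x0:x0+120,::-1],None,fx=6,fy=6,interpolation=2))
E
```

```text
191 [0.5, 6.7, -1.8] [0.01, -0.01, -0.04]
198 [-0.9, 10.5, -1.8] [0.01, -0.01, -7.04]
205 [-1.7, 14.4, -1.8] [0.01, -0.01, -14.04]
212 [-2.2, 18.4, -1.8] [0.01, -0.01, -21.04]
219 [-2.1, 22.3, -1.8] [0.01, -0.01, -28.04]
226 [-1.5, 26.3, -1.8] [0.02, -0.01, -35.04]
233 [-0.5, 30.2, -1.8] [0.02, -0.0, -42.04]
240 [1.0, 33.9, -1.8] [0.02, -0.0, -49.04]
247 [3.0, 37.3, -1.8] [0.02, -0.0, -56.04]
254 [5.3, 40.6, -1.8] [0.02, -0.0, -63.04]
260 [7.6, 43.1, -1.8] [0.02, -0.0, -69.04]
265 [9.8, 45.0, -1.8] [0.02, -0.0, -74.04]
268 [11.1, 46.0, -1.8] [0.02, 0.0, -77.04]
[295 207]
```

View pics/s6.png

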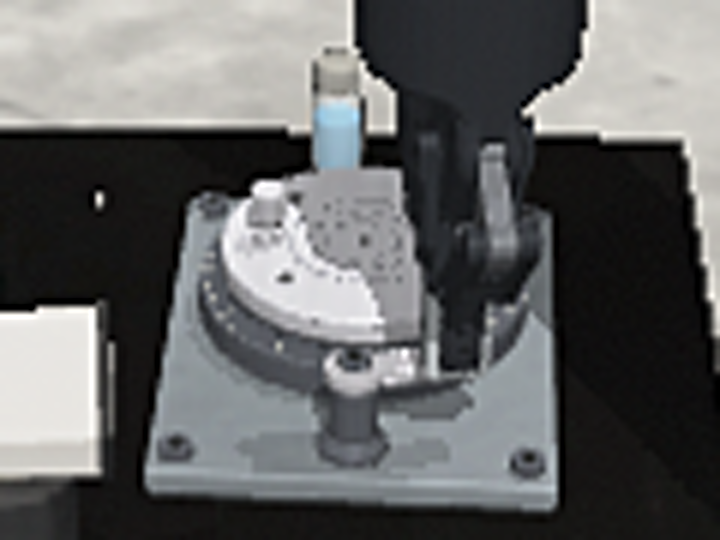

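The platen has dropped onto its housing. The finger stands in front of the latch peg (on its +y side) at about (460,330), ready to push.

Call:
{"name": "send_rows", "arguments": {"plan": [[1, 0.5, 6.5, -1.8, 0, 0, 0], [1, -0.9, 10.5, -1.8, 0, 0, -7], [1, -1.7, 14.4, -1.8, 0, 0, -14], [1, -2.2, 18.4, -1.8, 0, 0, -21], [1, -2.1, 22.3, -1.8, 0, 0, -28], [1, -1.5, 26.3, -1.8, 0, 0, -35], [1, -0.5, 30.2, -1.8, 0, 0, -42], [1, 1, 33.9, -1.8, 0, 0, -49], [1, 3, 37.3, -1.8, 0, 0, -56], [1, 5.3, 40.6, -1.8, 0, 0, -63], [1, 7.6, 43.1, -1.8, 0, 0, -69], [1, 9, 44.3, -1.8, 0, 0, -72]]}}

```text
t: 12.85
position: [0.4347, -0.294, 0.0603]
orientation: [0.748, 0.664, -0.0, -0.0]
wrist_force: [-11.0, -2.7, 0.6]
opening: 0.002
gripper_force: 5.6
```

```bash
python3 - <<'E'
from lat import *
print(ctrl.get_obs()["wrist_force"]);lp([265,267,269,271])
E
```

```text
[-10.98315853  -2.74377004   0.5963675 ]
265 [-0.3, 1.8, 0.3] [-0.07, 0.0, -1.85]
267 [-0.7, 2.9, 0.3] [-0.07, 0.0, -3.85]
269 [-1.1, 4.0, 0.3] [-0.07, 0.0, -5.85]
271 [-1.4, 5.1, 0.3] [-0.07, -0.0, -7.85]
```

Call:
{"name": "send_rows", "arguments": {"plan": [[1, 0, 1, 0, 0, 0, 0], [1, 0, 1, 0, 0, 0, 0]]}}

```text
t: 13.1
position: [0.4349, -0.2939, 0.0602]
orientation: [0.749, 0.663, -0.001, -0.001]
wrist_force: [-13.8, -3.7, 3.3]
opening: 0.001
gripper_force: 6.4
```

Call:
{"name": "send_rows", "arguments": {"plan": [[1, 0, -6, 0, 0, 0, 0], [1, 0, -10, -30, 0, 0, 0], [1, 0, -30, -80, 0, 0, 9], [1, 0, -60, -90, 0, 0, 18], [1, 0, -60, -90, 0, 0, 18], [1, 0, -60, -90, 0, 0, 18]]}}

```text
t: 13.85
position: [0.3773, -0.2869, 0.1501]
orientation: [0.843, 0.538, 0.0, 0.001]
wrist_force: [0.5, -0.1, 0.3]
opening: -0.001
gripper_force: 0.0
```

```bash
python3 - <<'E'
from orb import *
print(ctrl.get_obs()["position"])
c=cam("wrist");a=c["image"]
p=proj(c,[[.449,-.33,.05]])[0].astype(int);x0,y0=np.clip(p-[90,75],0,[560-180,420-150]);print(x0,y0)
A=cv2.resize(a[y0:y0+150,x0:x0+180,::-1],None,fx=3.2,fy=3.2,interpolation=2)
cv2.imwrite("pics/w7.png",A)
E
```

```text
[ 0.37730492 -0.28690769  0.15009403]
295 146
```

View pics/w7.png

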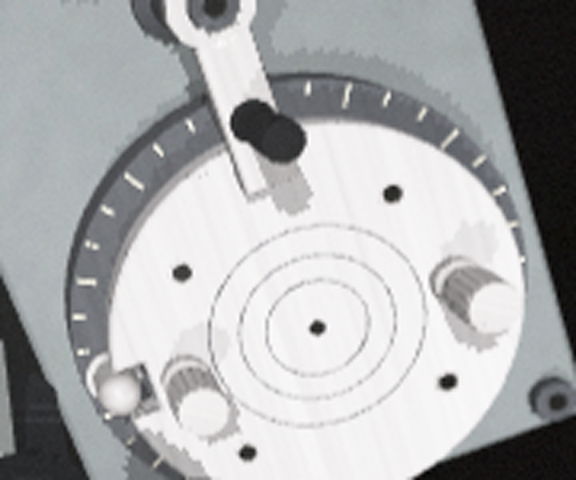

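The latch arm lies over the rim, with the peg top at (282,140), the pivot screw at (214,8) and the centre dot at (317,327). The pin sits in the notch at (122,392).

```bash
python3 - <<'E'
from orb import *
c=cam("wrist")
g=lambda p,z:onplane(c,[(295+p[0]/3.2,146+p[1]/3.2)],z)[0,:2]
an=lambda v:np.rad2deg(np.arctan2(v[1],v[0]))%360
v=g((214,8),.053);ce=g((317,327),.042);p=g((282,140),.0755);L=[g(q,.0495) for q in((207,85),(243,185))]
s=g((203,412),.064);pin=g((122,392),.043);o=g((492,307),.064)
d=lambda a:1.45+np.deg2rad(a-an(ce-v))
print(v,ce,np.hypot(*(ce-v)),p,np.hypot(*(p-v)),"latch by peg",d(an(p-v)),"by edge",d(an(L[1]-L[0])))
print("notch ang",an(s-o),"pin",an(pin-ce),"stud sep",np.hypot(*(s-o)),np.hypot(*(pin-ce)))
E
```

```text
[ 0.4517181  -0.26683521] [ 0.44873893 -0.35830138] 0.09151467447508463 [ 0.45064994 -0.29570514] 0.028889682264398406 latch by peg 1.4455776478078823 by edge 1.449724401413658
notch ang 177.29242024050063 pin 174.78838092658006 stud sep 0.0734539831127649 0.054401200809696196
```

```bash
python3 -c "
from rig import ctrl
print(ctrl.job_done())"
```

```text
the job is handed in; nothing more can be done
None
```

I've handed the job in: by camera and force readings the platen is home with its notch over the pin, and the latch is closed against its stop at about 1.45 rad. The judge's verdict wasn't reported back.

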